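Find the heavy side of a prize wheel and hold it down

ROBOT

A 6-joint arm with a two-finger parallel gripper is mounted at the origin on a cart in front of the work surface, level with it; the furniture and walls round the work are solid. World frame = base frame: x ahead of the robot, y to its left, z up, the work surface at z = 0. Lengths are in m, angles in rad, forces in N, time in s.
With the tool pointing down it reaches from about 0.35 to 0.975 m from the base axis. Payload 4.9 kg.
Tool frame: the origin (TCP) lies at the very end of the fingers, on their centre line; the grasp point (between the pads) lies 19 mm behind it (ctrl.grasp_offset is the distance from the TCP to the grasp point, in m); z points along the fingers, y is the line along which they close (so a half turn about z gives the same grasp; the last joint's range is limited). The gripper opens to 85 mm and grips with 20 to 120 N. Pads are 22 mm wide; open, the fingers measure 114 mm over their backs; the gripper's body (76 mm by 85 mm) begins 54 mm behind the grasp point. The pads swing forward as they close: fully open they stand 13 mm farther back than shut.
Start: joints at [-1.398, 0.053, 1.613, -0, 1.476, -0.119], TCP at [0.18, -0.599, 0.231] pointing down, gripper open.
Joint ranges: [-3.01, 3.01], [-1.01, 2.22], [0.06, 2.58], [-1.02, 4.17], [0.09, 2.62], [-3.14, 3.14]. Speed limits (rad/s): [2.57, 2.57, 3.14, 3.14, 3.14, 3.14].

INTERFACE

Orientations are given as a rotation vector (axis times angle).
In Python, from station import ctrl, optics gives the robot as it stands.
- The arm moves only by the shell command python3 -m handwheel 'ROWS' [OPENING] [FORCE]. ROWS is JSON, a list of rows, each an object of numbers: "tx", "ty", "tz": the shift along the tool's x, y, z in mm; "roll": the turn about the tool's z in rad. A call has 1 to 12 rows; each row shifts and turns the commanded pose from where the row before left it, along the tool's axes as they then stand; what a row does not reach is not made up. A row lasts 1/12 s, in which the tool goes at most 41.7 mm and 7.16 degrees, less where a joint would pass 70% of its speed; a pose out of reach is approached as far as the arm can. A call with a gripper value outside its range is refused whole. OPENING is the finger opening in mm, from 0 to 85.4, set as the call begins (- or left out, the last holds). The fingers move at their own pace and stop on an object; FORCE is the grip in N (left out, the last holds). Time passes only in rows, so rows that do not move let the fingers close. It gives the time, the measured TCP pose, the force, the opening and the grip force at its end, in the units of the state.
- ctrl.get_obs(): the state, without advancing time (a new reading comes with each control period).
- optics.get_image(name): name is "scene" or "top" or "wrist"; returns (picture, depth): 400x640x3 uint8, red, green, blue; 400x640 float32, m along the optical axis (not along the pixel's ray), 0 where there is no reading.
- optics.camera_params(name): a dict with "mtx" (3x3 intrinsics, pixels), "extrinsics" (4x4, takes a point from camera to world coordinates); the wrist camera has in their place "tool_from_camera" (4x4, takes a point from camera to tool coordinates, whose origin is the TCP and whose axes are the flange's). Camera axes: x right, y down, z forward; pixel columns grow to the right and rows downward; lengths in m; the calibration is good to about 2 mm. A picture is of the moment at which its call begins: read the wrist's pose just before it. camera_params takes no time and is no camera call.
- ctrl.finish_job(): hands the job in; it is judged then, once.
The state is a dict: "t": time; "q": joint angles; "dq": joint speeds; "effort": joint torques, N m; "tool_pos": TCP position; "tool_rot": TCP orientation; "contact_force": force on the tool from outside, world axes, zero at the start; "wrist_torque": the same for the moment, N m; "opening": finger opening in m; "grip_force": force on a finger pad.
Only numpy, scipy, OpenCV 4.12 (cv2) and the standard library are available. Lean on these libraries where they do the work, as an engineer would, in place of code of your own. Each camera call takes 0.05 s, during which the arm holds its last target. There are 200 camera calls.

TASK

The prize wheel on the balancing stand keeps stopping at the same prize, so I want to tape a counterweight opposite its heavy side. First free the wheel: swing the lock arm off its peg and down until it rests fully home in its catch. Then turn the wheel by its rim pegs, feel which side is heavy (the bearings drag, so where it stops by itself is not the bottom), bring that side straight down, and finish while gripping the wheel and holding it still so; leave the things round the stand where they are.

Things in the scene. Friction and masses are not known exactly. Their poses are not given: they have to be found in the camera images.
- stand: wooden balancing stand, fixed: base 235 x 135 mm (x by y), posts 62 mm wide, 18 mm thick, 177 mm high at x = -85 and +85 mm carry the axle (straps over it are fixed); an outrigger 50 mm wide runs to y = -253 mm with the lock arm's pivot and catch posts. Origin on the table under the middle of the base; x points away from the robot along the axle (turned by up to 0.3 rad), y left, z up
- prize_wheel: upright wooden disc, radius 100 mm, 18 mm thick, midway between the posts. Origin at its centre, x along the axle; y and z turn with it (positive: top goes to stand -y). 10 knob-ended pegs stand out of the rim like spokes, 36 degrees apart, the first along +z: shank 8 mm, knob 13 mm thick, its middle 121 mm from the axle. An iron weight is hidden in the wood, anywhere round it, new at every start
- axle (a point): middle of the axle, 165 mm above the table, with the stand's axes. Bearings drag: dry friction 0.19 N m either way; the weight pulls with 0.25 to 0.34 N m when level with the axle. So the freed wheel runs by itself, with hardly any overshoot, only when its heavy side is well out to a side, stops 34 to 50 degrees short of the bottom (equally far on both sides), and also stays put near the top
- lock_arm (a joint): angle of the lock arm, a steel bar in the wheel's plane on the stand's -y side, hinged at its foot: 1.57 at the start, upright, with two prongs holding a rim peg above and below; 0 when it lies level, pointing to -y, between the two lugs of its catch. It drags (0.09 N m) and stays where it is left
- lock_hinge (a point): the lock arm's hinge, at stand (0, -132, 105 mm), with the stand's axes; the hinge line runs along x
- lock_handle (a point): middle of the lock arm's handle, a cross bar 12 mm thick and 24 mm long along the stand's x, 112 mm from the hinge: at stand (0, -132, 217 mm) when upright, (0, -244, 105 mm) when home in the catch. It can be pinched by its two ends from above and turns between the fingers
- tape_roll: roll of brown tape, 93 mm across, 48 mm high, on the table at the right; origin under its middle; bystander
- notebook: dark notebook with a band, 141 x 90 x 17 mm, lying at the far right; bystander
- pot: small grey speckled pot, 54 mm across, 38 mm high, in front at the left; bystander
- mug: white mug, 86 mm high, left of the stand; bystander
- white_vase: white tulip-shaped vase, 74 mm across, 87 mm high, right of the stand; bystander
- egg_cup: small yellow cup, 50 mm across, 31 mm high, at the left; bystander

How it is judged:
By the outcome, as a careful person would: the job done as asked, in the order asked, and still so for the second after the job is handed in, while the arm keeps its last pose, push and grip.
It also fails if it takes over 72 s, if anything falls off the work surface, if the arm or the gripper's body presses on something with over 40 N, if the wrist force passes 120 N, or if a joint passes its speed limit or range.

## Working session

There is one attempt and no reset: what is moved stays moved. The work goes in short steps, Python scripts to look and compute and a shell command to move; the robot and the scene stay as the last step left them, time stands still between calls to the robot, and variables do not carry over. Pictures are saved under pics/ and viewed, at most 10 in all, crops included, and the job is handed in when it is done.

```bash
ls; mkdir -p pics; python3 - <<'E'
from station import ctrl, optics
import cv2
print(ctrl.get_obs())
for n in("scene","top"):
    im,d=optics.get_image(n); cv2.imwrite(f"pics/{n}0.png",im[:,:,::-1]); import numpy as np; np.save(f"pics/{n}0.npy",d)
    p=optics.camera_params(n); print(n,p["mtx"].round(1).tolist(),p["extrinsics"].round(3).tolist())
print(optics.camera_params("wrist"))
E
```

```text
pics
{'t': 0.0, 'q': array([-1.39799485e+00,  5.33728796e-02,  1.61426313e+00, -5.14933263e-06,
        1.47598611e+00, -1.18991604e-01]), 'dq': array([ 0.0007165 ,  0.00069063, -0.00170018,  0.00103266,  0.00054295,
       -0.0004034 ]), 'effort': array([-1.05766325e-03, -3.93688846e+01, -3.70176244e+01, -1.62584120e-04,
        7.06349572e-03, -1.86093146e-06]), 'tool_pos': array([ 0.1796928 , -0.59797836,  0.23007151]), 'tool_rot': array([-3.10620910e+00, -4.56429025e-01,  9.37476923e-05]), 'contact_force': array([-0.30948655,  0.26113304,  0.05027599]), 'wrist_torque': array([-0.00735205, -0.02944019,  0.00671397]), 'grip_force': 0.0, 'opening': 0.08527026379159205}
scene [[422.3, 0.0, 323.7], [0.0, 422.3, 200.8], [0.0, 0.0, 1.0]] [[-0.672, -0.457, 0.583, -0.273], [-0.741, 0.402, -0.538, 0.594], [0.012, -0.793, -0.609, 0.941], [0.0, 0.0, 0.0, 1.0]]
top [[430.7, 0.0, 320.2], [0.0, 430.7, 197.2], [0.0, 0.0, 1.0]] [[-0.002, -0.987, 0.159, 0.267], [-1.0, 0.003, 0.004, -0.116], [-0.004, -0.159, -0.987, 1.691], [0.0, 0.0, 0.0, 1.0]]
{'mtx': array([[339.413766  ,   0.        , 319.24096566],
       [  0.        , 339.413766  , 198.74160283],
       [  0.        ,   0.        ,   1.        ]]), 'tool_from_camera': array([[-2.45755322e-03, -9.65064061e-01, -2.62002517e-01,
         6.62691882e-02],
       [ 9.99996953e-01, -2.43275640e-03, -4.19003471e-04,
        -4.89612441e-04],
       [-2.33023107e-04, -2.62002748e-01,  9.65067099e-01,
        -1.43242903e-01],
       [ 0.00000000e+00,  0.00000000e+00,  0.00000000e+00,
         1.00000000e+00]])}
```

View pics/scene0.png

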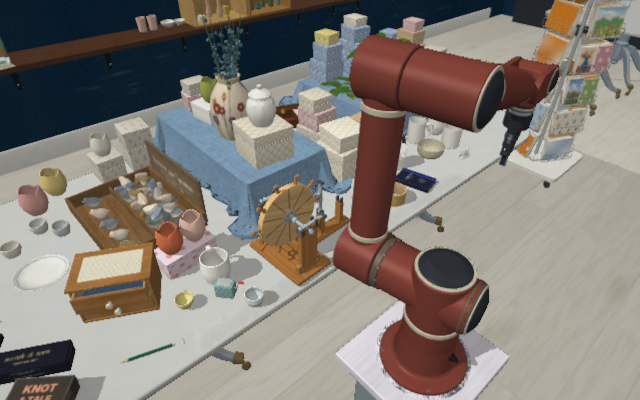

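View pics/top0.png

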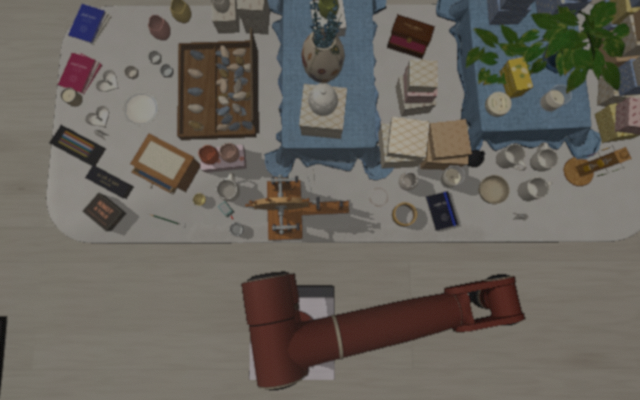

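The scene view shows the stand with its wheel near (290,225). In the top view the stand is near (285,208), with the outrigger running right to about (348,207). I'll enlarge both.

```bash
python3 - <<'E'
import cv2,numpy as np
a=cv2.imread("pics/top0.png")[165:250,225:425]; b=cv2.imread("pics/scene0.png")[165:285,235:435]
a=cv2.resize(a,None,fx=3,fy=3,interpolation=2);b=cv2.resize(b,None,fx=2.8,fy=2.8,interpolation=2)
a=np.clip(a*1.7,0,255).astype('u1')
o=np.zeros((600,600,3),'u1');o[:255]=a;o[257:257+336,:560]=b;cv2.imwrite("pics/c1.png",o)
E
```

```text
(no output)
```

View pics/c1.png

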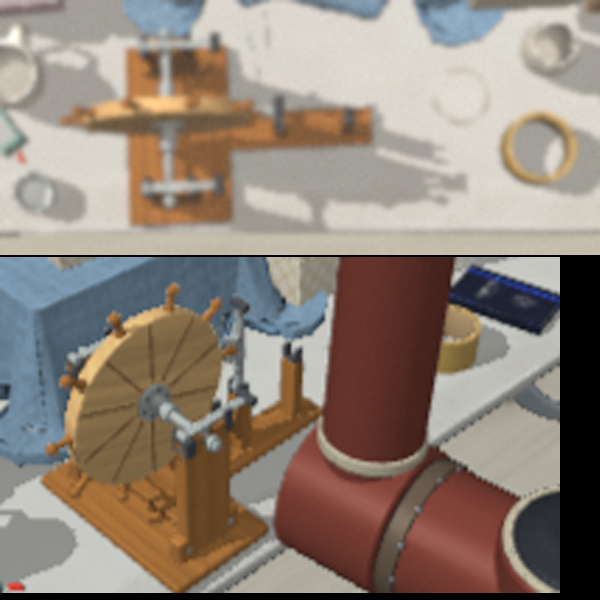

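The top crop (3x) shows the base spanning crop px 128–230, the wheel edge-on at row 115, the lock arm top near (280,110), the catch near (350,120), and the vase as a faint ring near (460,95). Next I'll locate the stand from depth.

```bash
cat > h.py <<'E'
import numpy as np,cv2
from station import ctrl,optics
from scipy.spatial.transform import Rotation as R
def ext(n,o=None):
    p=optics.camera_params(n)
    if n!="wrist": return p["mtx"],p["extrinsics"]
    o=o or ctrl.get_obs(); T=np.eye(4);T[:3,:3]=R.from_rotvec(o["tool_rot"]).as_matrix();T[:3,3]=o["tool_pos"]
    return p["mtx"],T@p["tool_from_camera"]
def cloud(d,K,E):
    v,u=np.mgrid[:d.shape[0],:d.shape[1]]
    c=np.stack([(u-K[0,2])/K[0,0]*d,(v-K[1,2])/K[1,1]*d,d],-1)
    return c@E[:3,:3].T+E[:3,3]
def proj(P,K,E):
    c=(np.atleast_2d(P)-E[:3,3])@E[:3,:3]; return (c/c[:,2:])[:,:2]*[K[0,0],K[1,1]]+K[:2,2]
def rays(px,K,E):
    px=np.atleast_2d(px).astype(float); c=np.c_[(px-K[:2,2])/[K[0,0],K[1,1]],np.ones(len(px))]
    return E[:3,3],c@E[:3,:3].T
def onz(px,z,K,E):
    o,r=rays(px,K,E); return o+r*((z-o[2])/r[:,2])[:,None]
E
python3 - <<'E'
from h import *
im=cv2.imread("pics/top0.png");d=np.load("pics/top0.npy");K,E=ext("top");P=cloud(d,K,E)
hsv=cv2.cvtColor(im,cv2.COLOR_BGR2HSV)
win=np.zeros(d.shape,bool);win[170:245,240:360]=1
m=(hsv[...,0]<22)&(hsv[...,1]>110)&win&(d>0)
print(np.histogram(P[m][:,2],bins=np.arange(0,.31,.01)))
t=P[win&(d>0)]
for lo,hi in((.008,.04),(.04,.1),(.1,.16),(.16,.2),(.2,.24),(.24,.3)):
    s=(P[...,2]>lo)&(P[...,2]<hi)&win
    if s.sum()>5: print(lo,hi,s.sum(),P[s].min(0).round(3),P[s].max(0).round(3))
b=(P[...,2]>.008)&(P[...,2]<.04)&m
n,l,st,c=cv2.connectedComponentsWithStats(b.astype('u1'))
print(st,[P[l==i].mean(0).round(3) for i in range(1,n)])
q=P[b][:,:2].astype('f4')
# wheel: z>.2
for lo in(.2,.245):
  s=(P[...,2]>lo)&(P[...,2]<.3)&win; w=P[s][:,:2]; vx=cv2.fitLine(w.astype('f4'),cv2.DIST_HUBER,0,.01,.01).ravel(); print('line',lo,vx,s.sum())
s=(P[...,2]>.15)&(P[...,2]<.3)&win
for v in range(170,245,3): print(v,' '.join('%3d'%(1000*P[v,u,2]) for u in range(240,356,4)))
E
```

```text
(array([ 27, 836, 388,  35,  48,   7,  14,  17,  11,  29,  21,   8,   9,
         9,   6,   4,  13,  17,   4,   2,   1,   6,  15,  35,  43,  54,
        79,   8,  19,   1]), array([0.  , 0.01, 0.02, 0.03, 0.04, 0.05, 0.06, 0.07, 0.08, 0.09, 0.1 ,
       0.11, 0.12, 0.13, 0.14, 0.15, 0.16, 0.17, 0.18, 0.19, 0.2 , 0.21,
       0.22, 0.23, 0.24, 0.25, 0.26, 0.27, 0.28, 0.29, 0.3 ]))
0.008 0.04 1829 [ 0.361 -0.263  0.008] [0.648 0.205 0.04 ]
0.04 0.1 172 [ 0.393 -0.195  0.04 ] [0.58  0.191 0.1  ]
0.1 0.16 188 [ 0.381 -0.194  0.101] [0.578 0.13  0.16 ]
0.16 0.2 602 [ 0.38  -0.102  0.16 ] [0.593 0.158 0.2  ]
0.2 0.24 184 [ 0.475 -0.106  0.201] [0.504 0.126 0.24 ]
0.24 0.3 247 [ 0.477 -0.069  0.24 ] [0.498 0.133 0.291]
[[     0      0    640    400 254719]
 [   268    182     10     16    108]
 [   283    182     17     16    177]
 [   268    202     80     37    996]] [array([0.561, 0.083, 0.019]), array([ 0.562, -0.001,  0.02 ]), array([ 0.456, -0.03 ,  0.018])]
line 0.2 [ 0.05432286 -0.9985234   0.48381668  0.04492017] 431
line 0.245 [ 0.04583608 -0.998949    0.48718244  0.03027046] 203

[... 2307 characters left out ...]
 -7   5  -1  25  21 188 182 188 181 177 181  17   1  -4   1  -4   0   1   3   1  -5  -4   6   3   6
230   3   6 1690   0   3   7   5  13  16 172 165 165 170  57  17  24  -2   3   0  -3   4   1   0   0   2   1  -1  -4   3
233   8  -2   2   8   8  -1  -1  15  17  47 161  27  24  15  19  23   1  -2  -3  -2   1  -6   0   0   4   0   6   6   2
236   0   4   1   4   4  -3  -8  20  16  13  14  20  11  18  12  21  -1   2  -2   0   5  -6   0  -5  -2  -1  -3   3  -3
239   0   0  -6   2  -4   0   0  17  23  17  17  12  13  14   8   0   1   3  -3  -5   4   2   6   1   6  -2  -1  -3   0
242   0   1  -5   2   1  -1   1  -3   2 -11   0  -1   0  -7   3  -4  -5  -6  -1 -11   0  -2  -3 -13   1  -4  -4   3  -8
```

```bash
python3 - <<'E'
from h import *
im=cv2.imread("pics/top0.png");d=np.load("pics/top0.npy");K,E=ext("top");P=cloud(d,K,E)
hsv=cv2.cvtColor(im,cv2.COLOR_BGR2HSV)
m=((hsv[...,0]<22)&(hsv[...,1]>110)).astype('u1')*255
m[:, :266]=0;m[:,301:]=0;m[:170]=0;m[196:208]=0
c=np.vstack(cv2.findContours(m,0,1)[0])[:,0]
q=onz(c,.018,K,E)[:,:2]
print(cv2.minAreaRect((q*1000).astype('f4')))
h=ctrl.get_obs();print(R.from_rotvec(h["tool_rot"]).as_matrix().round(3))
# handle: dark pixels z~.217ish
s=(P[...,2]>.19)&(P[...,2]<.245);s[:, :300]=0;s[:,330:]=0;s[:195]=0;s[:215]&=True;s[215:]=0
print(s.sum(),[ (u,v,P[v,u].round(3).tolist()) for v,u in np.argwhere(s)])
E
```

```text
((217.20814514160156, 33.613590240478516), (767.2694702148438, 129.8569793701172), 0.2991272509098053)
[[ 0.958  0.288 -0.   ]
 [ 0.288 -0.958  0.002]
 [ 0.    -0.002 -1.   ]]
78 [(np.int64(317), np.int64(197), [0.504, -0.099, 0.219]), (np.int64(318), np.int64(197), [0.503, -0.102, 0.225]), (np.int64(319), np.int64(197), [0.504, -0.106, 0.221]), (np.int64(300), np.int64(198), [0.5, -0.04, 0.225]), (np.int64(301), np.int64(198), [0.5, -0.044, 0.228]), (np.int64(302), np.int64(198), [0.501, -0.047, 0.22]), (np.int64(307), np.int64(198), [0.498, -0.065, 0.237]), (np.int64(308), np.int64(198), [0.499, -0.068, 0.234]), (np.int64(316), np.int64(198), [0.501, -0.095, 0.22]), (np.int64(317), np.int64(198), [0.5, -0.099, 0.222]), (np.int64(318), np.int64(198), [0.5, -0.102, 0.222]), (np.int64(319), np.int64(198), [0.5, -0.106, 0.224]), (np.int64(300), np.int64(199), [0.496, -0.041, 0.229]), (np.int64(301), np.int64(199), [0.496, -0.044, 0.23]), (np.int64(302), np.int64(199), [0.496, -0.047, 0.226]), (np.int64(303), np.int64(199), [0.496, -0.051, 0.226]), (np.int64(304), np.int64(199), [0.498,
[... 2713 characters left out ...]
nt64(203), [0.485, -0.057, 0.207]), (np.int64(306), np.int64(203), [0.486, -0.06, 0.202]), (np.int64(307), np.int64(203), [0.487, -0.063, 0.195]), (np.int64(317), np.int64(203), [0.483, -0.099, 0.224]), (np.int64(318), np.int64(203), [0.483, -0.102, 0.224]), (np.int64(319), np.int64(203), [0.482, -0.106, 0.226]), (np.int64(300), np.int64(204), [0.482, -0.04, 0.208]), (np.int64(301), np.int64(204), [0.482, -0.043, 0.203]), (np.int64(302), np.int64(204), [0.483, -0.046, 0.196]), (np.int64(303), np.int64(204), [0.483, -0.05, 0.2]), (np.int64(304), np.int64(204), [0.484, -0.053, 0.193]), (np.int64(305), np.int64(204), [0.484, -0.056, 0.19]), (np.int64(306), np.int64(204), [0.483, -0.06, 0.195])]
```

```bash
python3 -m handwheel '[{"tx":24,"ty":-21,"tz":-14},{"tx":24,"ty":-21,"tz":-14},{"tx":24,"ty":-21,"tz":-14},{"tx":24,"ty":-21,"tz":-14},{"tx":24,"ty":-21,"tz":-14},{"tx":24,"ty":-21,"tz":-14},{"tx":24,"ty":-21,"tz":-14},{"tx":24,"ty":-21,"tz":-14},{"tx":24,"ty":-21,"tz":-14},{"tx":24,"ty":-21,"tz":-14},{"tx":24,"ty":-21,"tz":-14},{"tx":24,"ty":-21,"tz":-14}]'
python3 -m handwheel '[{"tx":24,"ty":-21},{"tx":24,"ty":-21},{"tx":24,"ty":-21},{"tx":24,"ty":-21},{"tx":24,"ty":-21},{"tx":24,"ty":-21},{"roll":-0.12},{"roll":-0.12},{"roll":-0.12},{"roll":-0.12},{"roll":-0.12},{"roll":-0.12}]'
python3 -m handwheel '[{"roll":-0.12},{"roll":-0.12},{"roll":-0.12},{"roll":-0.12},{"roll":-0.12},{"tx":0}]' 70
python3 - <<'E'
from h import *
o=ctrl.get_obs();print(o["q"].round(3),R.from_rotvec(o["tool_rot"]).as_matrix().round(3))
im,d=optics.get_image("wrist");np.save("pics/w1.npy",d);cv2.imwrite("pics/w1.png",im[:,:,::-1])
E
```

```text
[-1.398  0.053  1.614  0.     1.476 -0.119] [[ 0.958  0.288 -0.   ]
 [ 0.288 -0.958  0.002]
 [ 0.    -0.002 -1.   ]]$[0]: bad value
$[0]: bad value
$[0]: bad value
```

View pics/w1.png

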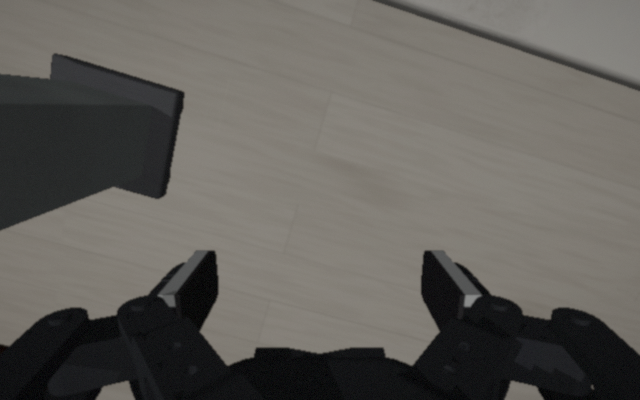

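The arm did not move: all the rows were refused, so this picture just shows the floor. The rows probably need all four keys.

```bash
python3 -m handwheel '[{"tx":24,"ty":-21,"tz":-14,"roll":0},{"tx":24,"ty":-21,"tz":-14,"roll":0},{"tx":24,"ty":-21,"tz":-14,"roll":0},{"tx":24,"ty":-21,"tz":-14,"roll":0},{"tx":24,"ty":-21,"tz":-14,"roll":0},{"tx":24,"ty":-21,"tz":-14,"roll":0},{"tx":24,"ty":-21,"tz":-14,"roll":0},{"tx":24,"ty":-21,"tz":-14,"roll":0},{"tx":24,"ty":-21,"tz":-14,"roll":0},{"tx":24,"ty":-21,"tz":-14,"roll":0},{"tx":24,"ty":-21,"tz":-14,"roll":0},{"tx":24,"ty":-21,"tz":-14,"roll":0}]'
```

```text
t: 1.15
tool_pos: [0.3835, -0.2728, 0.3997]
tool_rot: [-3.108, -0.456, 0.0]
contact_force: [0.5, -0.3, -0.0]
opening: 0.0851
grip_force: 0.0
```

```bash
python3 -m handwheel '[{"tx":26,"ty":-22,"tz":0,"roll":0},{"tx":26,"ty":-22,"tz":0,"roll":0},{"tx":26,"ty":-22,"tz":0,"roll":0},{"tx":26,"ty":-22,"tz":0,"roll":0},{"tx":26,"ty":-22,"tz":0,"roll":0},{"tx":26,"ty":-22,"tz":0,"roll":-0.12},{"tx":0,"ty":0,"tz":0,"roll":-0.12},{"tx":0,"ty":0,"tz":0,"roll":-0.12},{"tx":0,"ty":0,"tz":0,"roll":-0.12},{"tx":0,"ty":0,"tz":0,"roll":-0.12},{"tx":0,"ty":0,"tz":0,"roll":-0.12},{"tx":0,"ty":0,"tz":0,"roll":-0.12}]'
python3 -m handwheel '[{"tx":0,"ty":0,"tz":0,"roll":-0.12},{"tx":0,"ty":0,"tz":0,"roll":-0.12},{"tx":0,"ty":0,"tz":0,"roll":-0.12},{"tx":0,"ty":0,"tz":0,"roll":-0.12},{"tx":0,"ty":0,"tz":0,"roll":0},{"tx":0,"ty":0,"tz":0,"roll":0}]' 70
python3 - <<'E'
from h import *
o=ctrl.get_obs();print(o["q"].round(3),R.from_rotvec(o["tool_rot"]).as_matrix().round(3))
K,E=ext("wrist",o);im,d=optics.get_image("wrist");np.savez("pics/w2",d=d,E=E);cv2.imwrite("pics/w2.png",im[:,:,::-1])
E
```

```text
t: 2.15
tool_pos: [0.4945, -0.1029, 0.3989]
tool_rot: [-2.646, -1.692, 0.001]
contact_force: [0.2, -0.5, -0.1]
opening: 0.0852
grip_force: 0.0
t: 2.65
tool_pos: [0.4944, -0.103, 0.399]
tool_rot: [-2.179, -2.263, 0.0]
contact_force: [0.3, 0.0, -0.6]
opening: 0.0703
grip_force: 0.0
[-0.353 -0.278  1.644 -0.     1.776 -0.391] [[-0.038  0.999 -0.001]
 [ 0.999  0.038  0.   ]
 [ 0.    -0.001 -1.   ]]
```

View pics/w2.png

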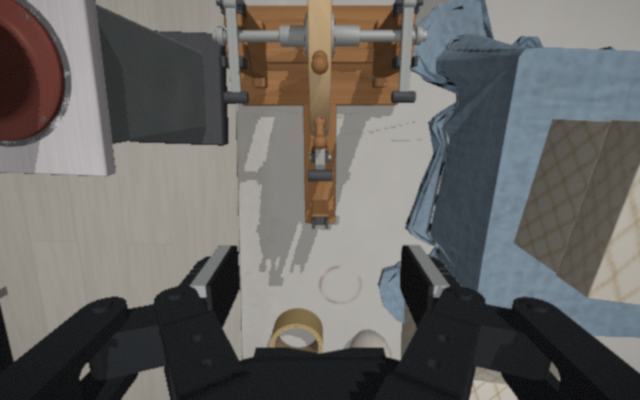

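The wrist view shows the lock handle at (320,176), the catch at (321,222) and the wheel edge-on at column 320. The base's near edge runs from (238,106) to (400,105). Next I'll measure the handle and the yaw.

```bash
python3 - <<'E'
from h import *
z=np.load("pics/w2.npz");d,E=z["d"],z["E"];K=ext("wrist")[0];im=cv2.imread("pics/w2.png");P=cloud(d,K,E)
g=cv2.cvtColor(im,cv2.COLOR_BGR2HSV)
def blob(u0,u1,v0,v1,zt):
    s=(g[v0:v1,u0:u1,2]<75).astype('u1');n,l,st,c=cv2.connectedComponentsWithStats(s);i=1+st[1:,4].argmax()
    ctr=st[i,:2]+st[i,2:4]/2-.5+[u0,v0];vu=np.argwhere(l==i)+[v0,u0]
    print(st[i],ctr,'ray',onz(ctr,zt,K,E).round(4),'depth',np.median(P[vu[:,0],vu[:,1]],0).round(4), onz([[st[i,0]+u0,ctr[1]],[st[i,0]+st[i,2]+u0,ctr[1]]],zt,K,E)[:,0].round(4))
blob(300,342,166,186,.217)
blob(300,342,212,230,.115)
# wheel lines: outrigger edges at z=.018
m=((g[...,0]<22)&(g[...,1]>110))
L=[];Rr=[]
for v in range(190,208,2):
    us=np.where(m[v,295:350])[0]+295; L.append((us.min(),v));Rr.append((us.max()+1,v))
a=onz(L,.018,K,E)[:,:2];b=onz(Rr,.018,K,E)[:,:2]
for q in(a,b):
    p=np.polyfit(q[:,1],q[:,0],1);print('edge slope dx/dy',p[0],q[:,0].mean(),q[:,1].mean())
# base near edge y: two sides
c=[]
for u in list(range(250,300,3))+list(range(345,390,3)):
    vs=np.where(m[90:125,u])[0]+90
    if len(vs): c.append((u,vs.max()+1))
q=onz(c,.018,K,E)[:,:2];p=np.polyfit(q[:,0],q[:,1],1);print('base edge dy/dx',p, np.ptp(q[:,1]-np.polyval(p,q[:,0])))
# world of straps: axle line rows
yaw=.05;Rz=R.from_euler('z',yaw).as_matrix();o=np.array([.487,.029,0])
for n,pt in dict(handle=(0,-.132,.217),home=(0,-.244,.105),outr_end=(0,-.253,.018),c1=(-.1175,-.0675,.018),c2=(.1175,-.0675,.018)).items(): print(n,proj(o+Rz@pt,K,E).round(1),(o+Rz@pt).round(4))
E
```

```text
[  8   8  24   7 107] [319.5 177. ] ray [[ 0.4944 -0.1027  0.217 ]] depth [ 0.4929 -0.1026  0.2227] [0.4831 0.5065]
[12  5 16  8 74] [319.5 220.5] ray [[ 0.4972 -0.1822  0.115 ]] depth [ 0.4961 -0.1845  0.1039] [0.4872 0.5085]
edge slope dx/dy -0.025285021119796205 0.4754482455580701 -0.17817213509578528
edge slope dx/dy -0.0476864451702897 0.5218031519088888 -0.17651715972819165
base edge dy/dx [ 0.04040527 -0.05366526] 0.0014134735349754651
handle [[318.7 177.1]] [ 0.4936 -0.1028  0.217 ]
home [[320.1 240.5]] [ 0.4992 -0.2147  0.105 ]
outr_end [[320.1 225.4]] [ 0.4996 -0.2237  0.018 ]
c1 [[239.7 109.2]] [ 0.373  -0.0443  0.018 ]
c2 [[397.2 106.8]] [ 0.6077 -0.0325  0.018 ]
```

```bash
python3 -m handwheel '[{"tx":0,"ty":0,"tz":35,"roll":0},{"tx":0,"ty":0,"tz":35,"roll":0},{"tx":0,"ty":0,"tz":35,"roll":0},{"tx":0,"ty":0,"tz":35,"roll":0},{"tx":0,"ty":0,"tz":35,"roll":0},{"tx":0,"ty":0,"tz":26,"roll":0},{"tx":0,"ty":0,"tz":0,"roll":0}]' 50
python3 -m handwheel '[{"tx":0,"ty":0,"tz":0,"roll":0},{"tx":0,"ty":0,"tz":0,"roll":0},{"tx":0,"ty":0,"tz":0,"roll":0},{"tx":0,"ty":0,"tz":0,"roll":0},{"tx":0,"ty":0,"tz":0,"roll":0},{"tx":0,"ty":0,"tz":0,"roll":0}]' 10 40
python3 - <<'E'
from h import *
K,E=ext("top");P=cloud(np.load("pics/top0.npy"),K,E)
for u,v in((378,197),(374,197),(382,200),(408,182),(404,214)):
    print(u,v,P[v-6:v+7,u-6:u+7,2].max().round(3),P[v,u].round(3))
E
```

```text
t: 3.28
tool_pos: [0.4906, -0.1017, 0.191]
tool_rot: [-2.17, -2.256, 0.008]
contact_force: [-1.2, 0.5, -1.1]
opening: 0.0499
grip_force: 0.0
t: 3.78
tool_pos: [0.4952, -0.1035, 0.2009]
tool_rot: [2.174, 2.264, 0.001]
contact_force: [-4.7, 0.4, 5.2]
opening: 0.023
grip_force: 39.6
378 197 0.013 [ 0.538 -0.338  0.003]
374 197 0.011 [ 0.538 -0.322  0.009]
382 200 0.013 [ 0.527 -0.354 -0.   ]
408 182 0.093 [ 0.598 -0.459  0.005]
404 214 0.009 [ 0.47  -0.439  0.003]
```

```bash
python3 -m handwheel '[{"tx":-14.6,"ty":0,"tz":1,"roll":0},{"tx":-14.4,"ty":0,"tz":2.8,"roll":0},{"tx":-13.9,"ty":0,"tz":4.7,"roll":0},{"tx":-13.1,"ty":0,"tz":6.5,"roll":0},{"tx":-12.2,"ty":0,"tz":8.1,"roll":0},{"tx":-11,"ty":0,"tz":9.7,"roll":0},{"tx":-9.7,"ty":0,"tz":11,"roll":0},{"tx":-8.1,"ty":0,"tz":12.2,"roll":0},{"tx":-6.5,"ty":0,"tz":13.1,"roll":0},{"tx":-4.7,"ty":0,"tz":13.9,"roll":0}]'
```

```text
t: 4.62
tool_pos: [0.4996, -0.2132, 0.1167]
tool_rot: [2.174, 2.263, -0.002]
contact_force: [-4.2, -2.3, 3.5]
opening: 0.0229
grip_force: 41.7
```

```bash
python3 -m handwheel '[{"tx":-2.8,"ty":0,"tz":14,"roll":0},{"tx":-1,"ty":0,"tz":14,"roll":0},{"tx":0,"ty":0,"tz":4,"roll":0},{"tx":0,"ty":0,"tz":4,"roll":0},{"tx":0,"ty":0,"tz":3,"roll":0},{"tx":0,"ty":0,"tz":0,"roll":0}]'
```

```text
t: 5.12
tool_pos: [0.5001, -0.2172, 0.0807]
tool_rot: [2.173, 2.265, -0.004]
contact_force: [-11.3, -0.5, 17.4]
opening: 0.0228
grip_force: 46.2
```

```bash
python3 -m handwheel '[{"tx":0,"ty":0,"tz":0,"roll":0},{"tx":0,"ty":0,"tz":0,"roll":0},{"tx":0,"ty":0,"tz":0,"roll":0},{"tx":0,"ty":0,"tz":-30,"roll":0},{"tx":0,"ty":0,"tz":-40,"roll":0},{"tx":0,"ty":0,"tz":-40,"roll":0},{"tx":0,"ty":0,"tz":-40,"roll":0},{"tx":0,"ty":0,"tz":-40,"roll":0},{"tx":0,"ty":0,"tz":-40,"roll":0},{"tx":0,"ty":0,"tz":-40,"roll":0},{"tx":0,"ty":0,"tz":-30,"roll":0},{"tx":0,"ty":0,"tz":0,"roll":0}]' 50
python3 - <<'E'
from h import *
K,E=ext("wrist");im,d=optics.get_image("wrist");np.savez("pics/w3",d=d,E=E)
a=im[:,:,::-1][60:360,160:480]
s=optics.get_image("scene")[0][:,:,::-1]; cv2.imwrite("pics/s3f.png",s);s=s[175:275,240:360]
o=np.zeros((600,800,3),'u1');o[:300,:320]=a;o[:500,320:]=cv2.resize(s,None,fx=4,fy=5,interpolation=2)[:500,:480];cv2.imwrite("pics/c3.png",o)
print(ctrl.get_obs()["tool_pos"])
E
```

```text
t: 6.12
tool_pos: [0.5014, -0.216, 0.3855]
tool_rot: [2.165, 2.256, 0.006]
contact_force: [-0.2, -0.3, 0.3]
opening: 0.0501
grip_force: 0.0
[ 0.49994894 -0.21521065  0.3780658 ]
```

View pics/c3.png

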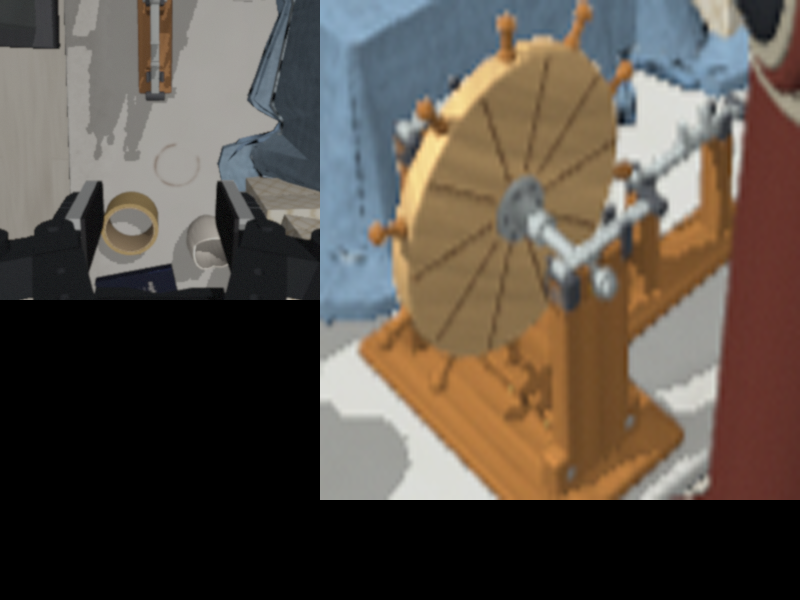

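The wrist crop shows the lock arm lying along the outrigger with its handle at the catch. The scene crop shows it level as well. Next I'll check the handle height and build a peg-angle reader using rays onto the wheel plane.

```bash
cat >> h.py <<'E'
YAW=.042;Rz=R.from_euler('z',YAW).as_matrix();O=np.array([.4944,-.1027,.165])-Rz@[0,-.132,0]
def pegs(save=None,show=False):
    """peg angles (deg from top, + toward stand -y) seen in scene camera"""
    K,E=ext("scene");im=optics.get_image("scene")[0]
    if save: cv2.imwrite(save,im[:,:,::-1])
    v,u=np.mgrid[150:300,220:400];px=np.c_[u.ravel(),v.ravel()]
    o,r=rays(px,K,E);n=Rz[:,0];t=((O-o)@n)/(r@n);W=(o+r*t[:,None]-O)@Rz
    rad=np.hypot(W[:,1],W[:,2]);ang=np.degrees(np.arctan2(-W[:,1],W[:,2]))
    h=cv2.cvtColor(im,cv2.COLOR_RGB2HSV)[px[:,1],px[:,0]].astype(int)
    ok=(h[:,0]<20)&(h[:,1]>110)&(rad>.111)&(rad<.130)&(abs(ang)<100)
    a=ang[ok];c=np.angle(np.exp(1j*np.radians(a*10)).mean())
    q=abs(np.exp(1j*np.radians(a*10)).mean());ph=np.degrees(c)/10
    return ph,q,[(int(round(36*k+ph)),int((abs(a-36*k-ph)<8).sum())) for k in range(-3,4)]
E
python3 - <<'E'
from h import *
z=np.load("pics/w3.npz");d,E=z["d"],z["E"];K=ext("wrist")[0];P=cloud(d,K,E)
hp=np.array([.4987,-.2146,.105]);print(proj(hp,K,E));u,v=proj(hp,K,E)[0].round().astype(int)
print(P[v-6:v+7,u,:].round(3).tolist(),P[v,u-14:u+15:2,2].round(3))
print(pegs())
E
```

```text
[[314.5028387  158.57241567]]
[[0.499, -0.207, 0.111], [0.499, -0.208, 0.111], [0.499, -0.209, 0.111], [0.499, -0.21, 0.111], [0.499, -0.212, 0.112], [0.499, -0.213, 0.112], [0.499, -0.214, 0.109], [0.499, -0.216, 0.107], [0.5, -0.235, 0.001], [0.5, -0.236, -0.0], [0.5, -0.238, -0.0], [0.5, -0.24, -0.002], [0.5, -0.241, -0.0]] [ 0.002 -0.     0.     0.11   0.11   0.109  0.11   0.109  0.11   0.111
  0.111  0.111  0.     0.001  0.002]
(np.float64(-0.02576072222171702), np.float64(0.6491580605576284), [(-108, 0), (-72, 13), (-36, 15), (0, 16), (36, 14), (72, 9), (108, 0)])
```

```bash
sed -i 's/def pegs(save=None,show=False):/def pegs(save=None,im=None):/; s/im=optics.get_image("scene")\[0\]$/im=optics.get_image("scene")[0] if im is None else im/' h.py
python3 - <<'E'
from h import *
for f in("scene0","s3f"): print(pegs(im=cv2.imread(f"pics/{f}.png")[:,:,::-1]))
print(pegs(),ctrl.get_obs()["t"])
E
```

```text
(np.float64(-17.390197909651864), np.float64(0.8448453988909532), [(-125, 0), (-89, 16), (-53, 24), (-17, 15), (19, 16), (55, 14), (91, 9)])
(np.float64(-0.02576072222171702), np.float64(0.6491580605576284), [(-108, 0), (-72, 13), (-36, 15), (0, 16), (36, 14), (72, 9), (108, 0)])
(np.float64(0.06457701735307982), np.float64(0.633608538947765), [(-108, 0), (-72, 13), (-36, 15), (0, 16), (36, 14), (72, 9), (108, 0)]) 6.3167
```

The lock arm is fully home (handle top 111 mm). On release the wheel ran by itself, because the peg phase moved from -17° to 0°. A peg now stands at the top, so I'll grip it.

```bash
python3 -m handwheel '[{"tx":35,"ty":0,"tz":0,"roll":0},{"tx":35,"ty":0,"tz":0,"roll":0},{"tx":35,"ty":-2,"tz":0,"roll":0},{"tx":35,"ty":0,"tz":0,"roll":0},{"tx":35,"ty":0,"tz":0,"roll":0},{"tx":35,"ty":0,"tz":0,"roll":0},{"tx":34.5,"ty":0,"tz":0,"roll":0},{"tx":0,"ty":0,"tz":30,"roll":0},{"tx":0,"ty":0,"tz":20,"roll":0},{"tx":0,"ty":0,"tz":0,"roll":0}]' 45
python3 - <<'E'
from h import *
import h
o=ctrl.get_obs();print(o["tool_pos"],O);K,E=ext("wrist",o);im,d=optics.get_image("wrist");cv2.imwrite("pics/w4.png",im[60:400,160:480,::-1])
print(proj(O+Rz@[0,0,.121],K,E)-[160,60])
E
```

```text
t: 7.15
tool_pos: [0.4843, 0.0304, 0.3185]
tool_rot: [-2.167, -2.261, 0.012]
contact_force: [-0.2, -0.1, -0.8]
opening: 0.045
grip_force: 0.0
[0.48431665 0.03035364 0.31848685] [0.48885763 0.02918359 0.165     ]
[[168.46691416 174.34358267]]
```

View pics/w4.png

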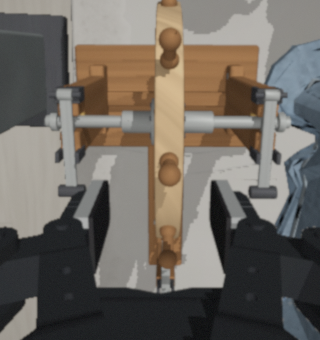

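The knob shows at crop (169,175), against a prediction of (168.5,174.3), so the model is good. I'll shift ty about +3 mm, descend and grip.

```bash
python3 -m handwheel '[{"tx":0,"ty":3,"tz":20,"roll":0},{"tx":0,"ty":0,"tz":25,"roll":0},{"tx":0,"ty":0,"tz":0,"roll":0},{"tx":0,"ty":0,"tz":0,"roll":0}]'
python3 -m handwheel '[{"tx":0,"ty":0,"tz":0,"roll":0},{"tx":0,"ty":0,"tz":0,"roll":0},{"tx":0,"ty":0,"tz":0,"roll":0},{"tx":0,"ty":0,"tz":0,"roll":0},{"tx":0,"ty":0,"tz":0,"roll":0}]' 5 30
```

```text
t: 7.53
tool_pos: [0.4896, 0.029, 0.2805]
tool_rot: [-2.175, -2.264, 0.003]
contact_force: [0.3, -0.1, 0.8]
opening: 0.045
grip_force: 0.0
t: 7.95
tool_pos: [0.4896, 0.029, 0.2836]
tool_rot: [-2.176, -2.266, 0.002]
contact_force: [-6.1, -1.2, 3.9]
opening: 0.0099
grip_force: 29.3
```

```bash
python3 -m handwheel '[{"tx":0,"ty":0,"tz":0,"roll":0},{"tx":0,"ty":0,"tz":0,"roll":0},{"tx":0,"ty":0,"tz":6,"roll":0},{"tx":0,"ty":0,"tz":6,"roll":0},{"tx":0,"ty":0,"tz":0,"roll":0}]' 30
python3 -m handwheel '[{"tx":0,"ty":0,"tz":0,"roll":0},{"tx":0,"ty":0,"tz":0,"roll":0},{"tx":0,"ty":0,"tz":0,"roll":0},{"tx":0,"ty":0,"tz":0,"roll":0}]' 5 30
python3 -c "
from h import *
print(pegs())"
```

```text
t: 8.37
tool_pos: [0.4894, 0.0294, 0.2673]
tool_rot: [-2.174, -2.265, 0.003]
contact_force: [-0.4, 0.0, -1.4]
opening: 0.0298
grip_force: 0.0
t: 8.7
tool_pos: [0.4894, 0.0294, 0.2688]
tool_rot: [-2.174, -2.265, 0.002]
contact_force: [-4.1, -1.0, -1.7]
opening: 0.0106
grip_force: 29.2
(np.float64(0.6094182507189052), np.float64(0.5672492501543143), [(-107, 0), (-71, 14), (-35, 16), (1, 0), (37, 11), (73, 9), (109, 0)])
```

```bash
python3 -m handwheel '[{"tx":-12.6,"ty":0,"tz":0.7,"roll":0},{"tx":-12.6,"ty":0,"tz":2,"roll":0},{"tx":-12.2,"ty":0,"tz":3.3,"roll":0}]'
python3 -m handwheel '[{"tx":-11.8,"ty":0,"tz":4.5,"roll":0},{"tx":-11.3,"ty":0,"tz":5.8,"roll":0}]'
python3 -m handwheel '[{"tx":-10.6,"ty":0,"tz":6.9,"roll":0},{"tx":0,"ty":0,"tz":0,"roll":0}]'
python3 -c "
from h import *
print(pegs())"
```

```text
t: 9.0
tool_pos: [0.4909, -0.0076, 0.2624]
tool_rot: [-2.172, -2.265, 0.0]
contact_force: [-3.2, 4.2, -4.5]
opening: 0.0106
grip_force: 29.1
t: 9.17
tool_pos: [0.4919, -0.0312, 0.2524]
tool_rot: [-2.173, -2.265, 0.0]
contact_force: [-4.9, 3.2, -1.3]
opening: 0.0105
grip_force: 29.3
t: 9.33
tool_pos: [0.4924, -0.0435, 0.2447]
tool_rot: [-2.177, -2.264, 0.004]
contact_force: [-5.4, -0.4, -1.9]
opening: 0.0101
grip_force: 29.4
(np.float64(-1.1752018020540633), np.float64(0.6024069183585727), [(-109, 0), (-73, 16), (-37, 15), (-1, 14), (35, 9), (71, 10), (107, 0)])
```

```bash
python3 -m handwheel '[{"tx":0,"ty":0,"tz":0,"roll":0},{"tx":0,"ty":0,"tz":-10,"roll":0},{"tx":0,"ty":0,"tz":-20,"roll":0},{"tx":0,"ty":0,"tz":-20,"roll":0},{"tx":0,"ty":0,"tz":0,"roll":0},{"tx":0,"ty":0,"tz":0,"roll":0}]' 45
python3 -c "
from h import *
print(pegs())"
python3 -m handwheel '[{"tx":0,"ty":0,"tz":0,"roll":0},{"tx":0,"ty":0,"tz":0,"roll":0},{"tx":0,"ty":0,"tz":0,"roll":0},{"tx":0,"ty":0,"tz":0,"roll":0},{"tx":0,"ty":0,"tz":0,"roll":0},{"tx":0,"ty":0,"tz":0,"roll":0}]' 
python3 -c "
from h import *
print(pegs())"
```

```text
t: 9.88
tool_pos: [0.4947, -0.0416, 0.2995]
tool_rot: [2.171, 2.263, 0.006]
contact_force: [0.4, -0.2, -0.8]
opening: 0.0445
grip_force: 0.0
(np.float64(-1.3286389215527206), np.float64(0.6535354812870113), [(-109, 0), (-73, 15), (-37, 17), (-1, 15), (35, 15), (71, 10), (107, 0)])
t: 10.43
tool_pos: [0.493, -0.0417, 0.2958]
tool_rot: [-2.175, -2.266, 0.0]
contact_force: [0.1, -0.7, 0.4]
opening: 0.0449
grip_force: 0.0
(np.float64(-1.4558814677210206), np.float64(0.6396385472520423), [(-109, 0), (-73, 16), (-37, 17), (-1, 15), (35, 15), (71, 10), (107, 0)])
```

```bash
cat >> h.py <<'E'
def lines(im=None):
    K,E=ext("scene");im=optics.get_image("scene")[0] if im is None else im
    a=np.arange(-150,60,1.);r=np.arange(.055,.092,.003)
    A,Q=np.meshgrid(np.radians(a),r)
    W=np.stack([0*A-.009,-Q*np.sin(A),Q*np.cos(A)],-1).reshape(-1,3)@Rz.T+O
    p=proj(W,K,E).astype('f4').reshape(*A.shape,2)
    g=cv2.remap(cv2.cvtColor(im,cv2.COLOR_RGB2GRAY),p[...,0],p[...,1],1).astype(float)
    s=np.median(g,0);s=s-cv2.blur(s[None],(15,1),borderType=cv2.BORDER_REFLECT)[0]
    i=[k for k in range(2,len(a)-2) if s[k]==s[k-3:k+4].min() and s[k]<-6]
    return [(int(a[k]),int(s[k])) for k in i]
E
python3 - <<'E'
from h import *
for f in("scene0","s3f"): print(lines(cv2.imread(f"pics/{f}.png")[:,:,::-1]))
print(lines())
E
```

```text
Traceback (most recent call last):
  File "h.py", line 41, in lines
    i=[k for k in range(2,len(a)-2) if s[k]==s[k-3:k+4].min() and s[k]<-6]
                                             ~~~~~~~~~~~~~~^^
ValueError: zero-size array to reduction operation minimum which has no identity
```

```bash
sed -i 's/range(2,len(a)-2)/range(4,len(a)-4)/' h.py
python3 - <<'E'
from h import *
for f in("scene0","s3f"): print(lines(cv2.imread(f"pics/{f}.png")[:,:,::-1]))
print(lines())
E
```

```text
[(-139, -8), (-103, -10), (-69, -12), (-36, -15), (-2, -11), (34, -8)]
[(-120, -9), (-86, -11), (-52, -15), (-19, -17), (16, -10), (51, -10)]
[(-121, -12), (-87, -12), (-53, -15), (-20, -19), (14, -13), (51, -9)]
```

```bash
python3 -m handwheel '[{"tx":0,"ty":-1,"tz":25,"roll":0},{"tx":0,"ty":0,"tz":25,"roll":0},{"tx":0,"ty":0,"tz":0,"roll":0}]' 40
python3 -m handwheel '[{"tx":0,"ty":0,"tz":0,"roll":0},{"tx":0,"ty":0,"tz":0,"roll":0},{"tx":0,"ty":0,"tz":0,"roll":0},{"tx":0,"ty":0,"tz":0,"roll":0}]' 5 30
python3 -m handwheel '[{"tx":10.6,"ty":0,"tz":-6.9,"roll":0},{"tx":11.3,"ty":0,"tz":-5.8,"roll":0},{"tx":11.8,"ty":0,"tz":-4.5,"roll":0}]'
python3 -m handwheel '[{"tx":12.2,"ty":0,"tz":-3.3,"roll":0},{"tx":12.6,"ty":0,"tz":-2,"roll":0},{"tx":12.6,"ty":0,"tz":-0.7,"roll":0}]'
python3 -m handwheel '[{"tx":12.6,"ty":0,"tz":0.7,"roll":0},{"tx":12.6,"ty":0,"tz":2,"roll":0},{"tx":12.2,"ty":0,"tz":3.3,"roll":0}]'
python3 -m handwheel '[{"tx":11.8,"ty":0,"tz":4.5,"roll":0},{"tx":11.3,"ty":0,"tz":5.8,"roll":0}]'
python3 -c "
from h import *
print(pegs())"
```

```text
t: 10.78
tool_pos: [0.4894, -0.0411, 0.2407]
tool_rot: [-2.17, -2.261, 0.007]
contact_force: [-0.3, 0.6, -1.2]
opening: 0.0399
grip_force: 0.0
t: 11.12
tool_pos: [0.4924, -0.0419, 0.2478]
tool_rot: [2.175, 2.266, 0.001]
contact_force: [-1.5, 0.2, 1.0]
opening: 0.0102
grip_force: 29.2
t: 11.37
tool_pos: [0.491, -0.0087, 0.265]
tool_rot: [2.175, 2.263, -0.002]
contact_force: [-1.6, -4.1, -0.2]
opening: 0.0107
grip_force: 29.2
t: 11.62
tool_pos: [0.4894, 0.0294, 0.2713]
tool_rot: [2.174, 2.264, -0.001]
contact_force: [-2.2, -4.7, 2.2]
opening: 0.0103
grip_force: 29.6
t: 11.87
tool_pos: [0.488, 0.0672, 0.2664]
tool_rot: [2.173, 2.264, 0.001]
contact_force: [-4.0, -3.8, 6.4]
opening: 0.01
grip_force: 30.5
t: 12.03
tool_pos: [0.487, 0.0909, 0.2567]
tool_rot: [2.173, 2.265, 0.003]
contact_force: [-5.5, -1.0, 9.2]
opening: 0.0102
grip_force: 31.5
(np.float64(11.208005616915788), np.float64(0.7253670444651452), [(-97, 19), (-61, 21), (-25, 0), (11, 12), (47, 13), (83, 7), (119, 0)])
```

```bash
python3 -m handwheel '[{"tx":0,"ty":0,"tz":0,"roll":0},{"tx":0,"ty":0,"tz":0,"roll":0}]' 45
python3 -c "
from h import *
print(pegs())"
python3 -m handwheel '[{"tx":0,"ty":0,"tz":0,"roll":0},{"tx":0,"ty":0,"tz":-20,"roll":0},{"tx":0,"ty":0,"tz":-30,"roll":0},{"tx":0,"ty":0,"tz":0,"roll":0},{"tx":0,"ty":0,"tz":0,"roll":0},{"tx":0,"ty":0,"tz":0,"roll":0}]' 
python3 -c "
from h import *
print(pegs())"
```

```text
t: 12.25
tool_pos: [0.4871, 0.0909, 0.254]
tool_rot: [2.173, 2.267, 0.003]
contact_force: [-0.1, -0.3, 0.0]
opening: 0.0335
grip_force: 0.0
(np.float64(16.457303382191068), np.float64(0.8323265208944779), [(-92, 16), (-56, 25), (-20, 0), (16, 12), (52, 11), (88, 8), (124, 0)])
t: 12.8
tool_pos: [0.4866, 0.0896, 0.3026]
tool_rot: [-2.176, -2.266, 0.0]
contact_force: [-0.5, -0.0, -0.6]
opening: 0.0452
grip_force: 0.0
(np.float64(-2.9802058674353913), np.float64(0.6858216885980679), [(-111, 0), (-75, 15), (-39, 16), (-3, 16), (33, 13), (69, 12), (105, 0)])
```

On release the wheel ran from φ=-25° to φ=-3°, so turning + lowers the heavy side and the first stop is at φ≈-3°. Next I'll grip the -39° peg and carry it over to +33°.

```bash
python3 -m handwheel '[{"tx":16,"ty":0,"tz":0,"roll":0},{"tx":0,"ty":0,"tz":30,"roll":0},{"tx":0,"ty":0,"tz":30,"roll":0},{"tx":0,"ty":0,"tz":0,"roll":0}]' 40
python3 -m handwheel '[{"tx":0,"ty":0,"tz":0,"roll":0},{"tx":0,"ty":0,"tz":0,"roll":0},{"tx":0,"ty":0,"tz":0,"roll":0},{"tx":0,"ty":0,"tz":0,"roll":0}]' 5 30
python3 -c "
from h import *
print(pegs())"
```

```text
t: 13.18
tool_pos: [0.4818, 0.1056, 0.2347]
tool_rot: [-2.169, -2.26, 0.016]
contact_force: [-1.8, 0.4, -2.1]
opening: 0.0403
grip_force: 0.0
t: 13.52
tool_pos: [0.4863, 0.1054, 0.2445]
tool_rot: [2.175, 2.265, 0.001]
contact_force: [-2.0, -0.5, -0.3]
opening: 0.0105
grip_force: 29.2
(np.float64(0.3037665365675756), np.float64(0.5350993969503822), [(-108, 0), (-72, 13), (-36, 0), (0, 12), (36, 14), (72, 9), (108, 0)])
```

```bash
python3 -m handwheel '[{"tx":-10.2,"ty":0,"tz":-7.5,"roll":0},{"tx":-11,"ty":0,"tz":-6.3,"roll":0},{"tx":-11.5,"ty":0,"tz":-5.2,"roll":0},{"tx":-12.1,"ty":0,"tz":-3.9,"roll":0},{"tx":-12.4,"ty":0,"tz":-2.6,"roll":0},{"tx":-12.6,"ty":0,"tz":-1.3,"roll":0}]'
python3 -m handwheel '[{"tx":-12.6,"ty":0,"tz":0,"roll":0},{"tx":-12.6,"ty":0,"tz":1.3,"roll":0},{"tx":-12.4,"ty":0,"tz":2.6,"roll":0},{"tx":-12.1,"ty":0,"tz":3.9,"roll":0},{"tx":-11.5,"ty":0,"tz":5.2,"roll":0},{"tx":-11,"ty":0,"tz":6.3,"roll":0},{"tx":0,"ty":0,"tz":0,"roll":0}]'
python3 -c "
from h import *
print(pegs())"
python3 -m handwheel '[{"tx":0,"ty":0,"tz":0,"roll":0},{"tx":0,"ty":0,"tz":0,"roll":0}]' 45
python3 -c "
from h import *
print(pegs())"
python3 -m handwheel '[{"tx":0,"ty":0,"tz":0,"roll":0},{"tx":0,"ty":0,"tz":-20,"roll":0},{"tx":0,"ty":0,"tz":-30,"roll":0},{"tx":0,"ty":0,"tz":0,"roll":0}]' 
python3 -c "
from h import *
print(pegs())"
```

```text
t: 14.07
tool_pos: [0.489, 0.0352, 0.2694]
tool_rot: [-2.175, -2.265, -0.003]
contact_force: [5.4, 2.9, -8.2]
opening: 0.0105
grip_force: 29.5
t: 14.65
tool_pos: [0.4921, -0.0381, 0.2511]
tool_rot: [2.177, 2.263, 0.001]
contact_force: [1.0, 0.0, -1.7]
opening: 0.0102
grip_force: 29.5
(np.float64(-4.620114926389425), np.float64(0.6428747098474982), [(-113, 0), (-77, 15), (-41, 17), (-5, 16), (31, 5), (67, 9), (103, 0)])
t: 14.87
tool_pos: [0.4921, -0.0364, 0.2518]
tool_rot: [2.175, 2.265, 0.0]
contact_force: [0.2, 0.2, 0.6]
opening: 0.0335
grip_force: 0.0
(np.float64(-5.308215165897245), np.float64(0.6886467434403512), [(-113, 0), (-77, 15), (-41, 17), (-5, 16), (31, 15), (67, 10), (103, 0)])
t: 15.25
tool_pos: [0.4939, -0.0363, 0.3071]
tool_rot: [2.169, 2.261, 0.007]
contact_force: [1.0, 0.7, 1.7]
opening: 0.045
grip_force: 0.0
(np.float64(-4.931643657878138), np.float64(0.689149035572597), [(-113, 0), (-77, 16), (-41, 16), (-5, 15), (31, 15), (67, 11), (103, 0)])
```

```bash
python3 -m handwheel '[{"tx":38,"ty":0,"tz":0,"roll":0},{"tx":38,"ty":0,"tz":0,"roll":0},{"tx":0,"ty":-1,"tz":16,"roll":0},{"tx":0,"ty":0,"tz":16,"roll":0},{"tx":0,"ty":0,"tz":0,"roll":0}]' 40
python3 -m handwheel '[{"tx":0,"ty":0,"tz":0,"roll":0},{"tx":0,"ty":0,"tz":0,"roll":0},{"tx":0,"ty":0,"tz":0,"roll":0},{"tx":0,"ty":0,"tz":0,"roll":0}]' 5 30
python3 -m handwheel '[{"tx":-12.6,"ty":0,"tz":-0.5,"roll":0},{"tx":-12.6,"ty":0,"tz":0.9,"roll":0},{"tx":-12.5,"ty":0,"tz":2.2,"roll":0},{"tx":-12.2,"ty":0,"tz":3.5,"roll":0},{"tx":-11.7,"ty":0,"tz":4.7,"roll":0},{"tx":-11.2,"ty":0,"tz":6,"roll":0},{"tx":0,"ty":0,"tz":0,"roll":0}]'
python3 -c "
from h import *
print(pegs())"
python3 -m handwheel '[{"tx":0,"ty":0,"tz":0,"roll":0},{"tx":0,"ty":0,"tz":0,"roll":0}]' 45
python3 -c "
from h import *
print(pegs())"
python3 -m handwheel '[{"tx":0,"ty":0,"tz":0,"roll":0},{"tx":0,"ty":0,"tz":-20,"roll":0},{"tx":0,"ty":0,"tz":-30,"roll":0},{"tx":0,"ty":0,"tz":0,"roll":0}]' 
python3 -c "
from h import *
print(pegs())"
```

```text
t: 15.72
tool_pos: [0.4856, 0.0408, 0.2642]
tool_rot: [-2.17, -2.265, 0.007]
contact_force: [-0.2, 0.1, -0.0]
opening: 0.0399
grip_force: 0.0
t: 16.05
tool_pos: [0.4888, 0.0396, 0.2693]
tool_rot: [2.175, 2.264, 0.004]
contact_force: [5.0, 1.4, -2.5]
opening: 0.0104
grip_force: 29.2
t: 16.63
tool_pos: [0.4918, -0.0341, 0.2522]
tool_rot: [2.176, 2.263, 0.004]
contact_force: [4.0, 1.4, -0.4]
opening: 0.0102
grip_force: 29.5
(np.float64(-6.998322005794978), np.float64(0.7320657086015339), [(-115, 0), (-79, 12), (-43, 20), (-7, 15), (29, 6), (65, 11), (101, 0)])
t: 16.85
tool_pos: [0.4907, -0.0334, 0.2525]
tool_rot: [2.176, 2.266, -0.0]
contact_force: [-0.1, 0.1, 0.7]
opening: 0.0335
grip_force: 0.0
(np.float64(-10.955782039581763), np.float64(0.8490469881196976), [(-119, 0), (-83, 15), (-47, 26), (-11, 15), (25, 21), (61, 11), (97, 5)])
t: 17.23
tool_pos: [0.4926, -0.0334, 0.3081]
tool_rot: [2.17, 2.261, 0.007]
contact_force: [0.7, -0.6, 1.5]
opening: 0.045
grip_force: 0.0
(np.float64(17.9713697956926), np.float64(0.8895415434072916), [(-90, 16), (-54, 23), (-18, 12), (18, 14), (54, 12), (90, 9), (126, 0)])
```

```bash
python3 -m handwheel '[{"tx":25,"ty":-1,"tz":0,"roll":0},{"tx":0,"ty":0,"tz":0,"roll":0},{"tx":0,"ty":0,"tz":0,"roll":0}]' 40
python3 -c "
from h import *
print(pegs('pics/s5.png'),ctrl.get_obs()['tool_pos'])"
python3 -m handwheel '[{"tx":0,"ty":0,"tz":20,"roll":0},{"tx":0,"ty":0,"tz":19,"roll":0},{"tx":0,"ty":0,"tz":0,"roll":0},{"tx":0,"ty":0,"tz":0,"roll":0}]'
python3 -m handwheel '[{"tx":0,"ty":0,"tz":0,"roll":0},{"tx":0,"ty":0,"tz":0,"roll":0},{"tx":0,"ty":0,"tz":0,"roll":0},{"tx":0,"ty":0,"tz":0,"roll":0},{"tx":0,"ty":0,"tz":0,"roll":0}]' 5 30
python3 -c "
from h import *
print(pegs(),ctrl.get_obs()['tool_pos'])"
```

```text
t: 17.53
tool_pos: [0.4882, -0.0075, 0.3009]
tool_rot: [-2.173, -2.268, 0.002]
contact_force: [-0.1, 0.5, 0.5]
opening: 0.0403
grip_force: 0.0
(np.float64(16.609635664206163), np.float64(0.8965681368631115), [(-91, 17), (-55, 23), (-19, 15), (17, 14), (53, 12), (89, 9), (125, 0)]) [ 0.4882828  -0.00795789  0.30085188]
t: 17.92
tool_pos: [0.4878, -0.0084, 0.2611]
tool_rot: [-2.174, -2.264, 0.003]
contact_force: [-0.2, -0.4, -0.5]
opening: 0.0395
grip_force: 0.0
t: 18.33
tool_pos: [0.4908, -0.0081, 0.2644]
tool_rot: [2.172, 2.263, 0.007]
contact_force: [5.9, 2.2, -1.1]
opening: 0.0105
grip_force: 29.2
(np.float64(15.827804149425527), np.float64(0.8798603046160196), [(-92, 16), (-56, 23), (-20, 15), (16, 12), (52, 9), (88, 8), (124, 0)]) [ 0.49076741 -0.00806637  0.26445978]
```

```bash
python3 -m handwheel '[{"tx":11.4,"ty":0,"tz":-2.8,"roll":0},{"tx":11.6,"ty":0,"tz":-1.7,"roll":0},{"tx":11.6,"ty":0,"tz":-0.5,"roll":0},{"tx":11.7,"ty":0,"tz":0.6,"roll":0},{"tx":11.6,"ty":0,"tz":1.7,"roll":0},{"tx":11.3,"ty":0,"tz":2.8,"roll":0},{"tx":11,"ty":0,"tz":3.9,"roll":0},{"tx":10.6,"ty":0,"tz":5,"roll":0},{"tx":0,"ty":0,"tz":0,"roll":0},{"tx":0,"ty":0,"tz":0,"roll":0},{"tx":0,"ty":0,"tz":0,"roll":0},{"tx":0,"ty":0,"tz":0,"roll":0}]'
python3 -c "
from h import *
print(pegs(),ctrl.get_obs()['tool_pos'])"
```

```text
t: 19.38
tool_pos: [0.487, 0.0841, 0.2565]
tool_rot: [2.172, 2.265, 0.011]
contact_force: [5.2, 3.7, 4.4]
opening: 0.0104
grip_force: 29.8
(np.float64(9.512338959315477), np.float64(0.6724470824386416), [(-98, 17), (-62, 18), (-26, 2), (10, 13), (46, 14), (82, 8), (118, 0)]) [0.48708388 0.0841199  0.2565083 ]
```

```bash
python3 -m handwheel '[{"tx":1.5,"ty":-0.5,"tz":0.8,"roll":0},{"tx":0,"ty":0,"tz":0,"roll":0},{"tx":0,"ty":0,"tz":0,"roll":0},{"tx":0,"ty":0,"tz":0,"roll":0},{"tx":0,"ty":0,"tz":0,"roll":0},{"tx":0,"ty":0,"tz":0,"roll":0}]'
python3 - <<'E'
from h import *
print(pegs('pics/s6.png'),ctrl.get_obs()['tool_pos'])
im,d=optics.get_image("top");cv2.imwrite("pics/t6.png",im[:,:,::-1])
a=im[165:250,175:475,::-1];s=cv2.imread("pics/s6.png")[165:285,220:420]
o=np.zeros((600,800,3),'u1');o[:213,:750]=np.clip(cv2.resize(a,(750,213))*1.6,0,255);o[220:580,:600]=cv2.resize(s,(600,360));cv2.imwrite("pics/c6.png",o)
K,E=ext("wrist");d=optics.get_image("wrist")[1];P=cloud(d,K,E);p=proj([.4987,-.2136,.111],K,E)[0].round().astype(int);print(p,P[p[1],p[0]] if 0<=p[1]<400 and 0<=p[0]<640 else '')
E
```

```text
t: 19.93
tool_pos: [0.487, 0.085, 0.2561]
tool_rot: [2.171, 2.263, 0.012]
contact_force: [7.1, 2.8, 5.0]
opening: 0.0103
grip_force: 29.8
(np.float64(9.282856198941282), np.float64(0.6646483187884822), [(-99, 17), (-63, 20), (-27, 1), (9, 13), (45, 13), (81, 7), (117, 0)]) [0.48703892 0.08501291 0.25604465]
[318 451]
```

View pics/c6.png

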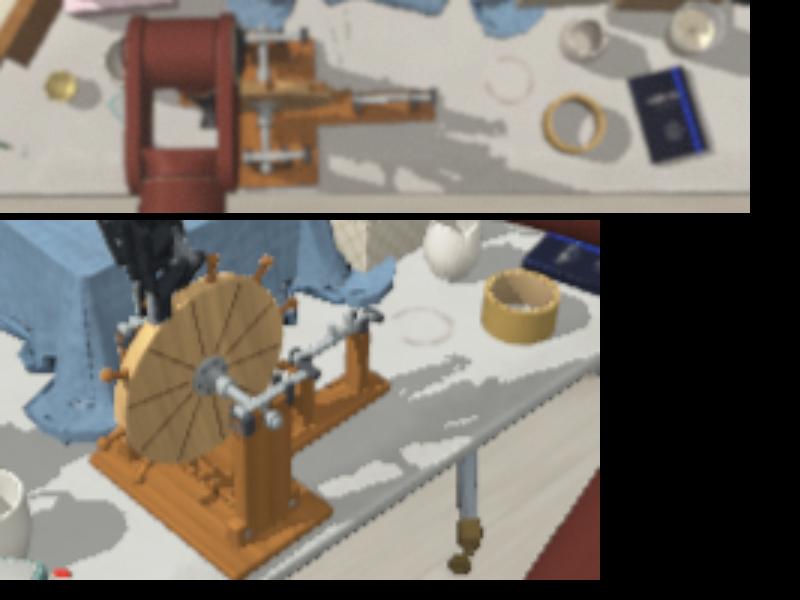

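The lock arm is still home in its catch, with its handle at about (432,100) in the upper panel. Nothing around the stand has moved. The gripper holds a rim peg, with the wheel about 1° from the midpoint of its two self-stops. I'm handing in.

```bash
python3 -c "
from station import ctrl
print(ctrl.finish_job())"
```

```text
the job is handed in; nothing more can be done
None
```

The job is handed in: the lock arm rests home in its catch, and the gripper holds the wheel still with its heavy side straight down, to within about 2° by my measurement (midpoint of its two self-stops).

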